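Gauge a hex union nut and sort it

TASK

Try the loose brass hex nut on the thread gauge: start it on the stud and turn it gently clockwise until it either seats fully home on the gauge or comes to a firm stop before that, feeling for the stop and never forcing it. Then unscrew it, lift it off and lay it flat in the middle of the round dish if it turned fully home, or of the square tray if it stopped early. Leave the other things on the bench where they stand.

Things in the scene. Friction and masses are not known exactly. Their poses are not given: they have to be found in the camera images.
- nut: Loose brass hex union nut, about 0.12 kg, 46 mm across flats, 30 mm high, lying flat on the bench; flats (grip them) face the nut's +x and every 60 degrees from there. Origin: centre of its underside, z up. The bore (31.6 mm) is open right through, its lower mouth rounded by 3.5 mm.
- lug (a point): One of two opposite thread lugs inside the nut's bore (centre of the one on the nut's +x side, the other on -x): 6 mm wide, 4 mm high, slanted along the thread, middles 10 mm above the nut's underside, inner faces 24 mm apart. A small dark dot on the nut's top face marks each.
- gauge: Fixed thread gauge: 80 x 80 x 14 mm aluminium base, on it a round boss of 45 mm diameter, 20 mm above the bench, and the upright steel stud. Origin: centre of the underside on the stud's axis, z up. It is turned up to 0.5 rad about z. The thread is oiled and turns easily.
- stud_top (a point): Top of the stud's thread on its axis, 44 mm above the bench: the stud is 30 mm in diameter up to here, then a blunt conical nose, 22 mm down to 15 mm wide, rises to 54 mm. A nut let down with its lugs off the slots rests with its underside about 37 mm above the bench.
- slot (a point): Mouth of one of the two open slots in the stud, on the gauge's +x side (the other on -x; dark dashes on the base mark them). The nut's lugs drop in when the nut's x axis lies along the gauge's, either way round, with 0.14 rad play to each side. Straight down the slots the nut goes until its underside is 26.5 mm above the bench, on the collar. The way off is back here and straight up.
- seat (a point): Centre of the boss's top, a stiff spring washer (25 N/mm), 20 mm above the bench. Turned clockwise from the slots the nut sinks 6 mm per rad, with 1.8 mm end play. A good nut seats here after 1.05 rad pressed down, tight at 1.35. A faulty one stops hard, underside at 23.5 mm: 0.47 rad pressed down, tight at about 0.77 rad. Nothing shows which. Tight is 0.1 to 0.2 N m of twist; 0.35 N m is forcing it.
- collar (a joint): Slip collar round the stud on the gauge, a dark steel ring of 41 mm diameter; the nut's underside pushes it down into the boss and it stays where it was pushed (slides with 2 N friction). Value in m: 0 with its top 6.5 mm proud of the boss, about 0.0065 when flush (nut fully home), about 0.003 with a nut that stopped early.
- round_dish: Fixed round grey plastic dish for nuts that turn fully home, outer diameter 96 mm, wall 3 mm thick and 10 mm high, floor top 3 mm above the bench. Origin: centre of the underside.
- square_tray: Fixed square grey plastic tray for nuts that stop early, 96 x 96 mm, wall 3 mm thick and 10 mm high, floor top 3 mm above the bench. Origin: centre of the underside.
- bench_timer: Bystander: upright pocket timer, 59 x 55 x 92 mm, dark, origin centre of the underside.
- tape_roll: Bystander: roll of tape lying flat, 52 mm wide, 19 mm high, origin centre of the underside.
- specimen_cup: Bystander: specimen cup with red screw lid, 63 mm wide, 74 mm high, origin centre of the underside.
Not all that is in view belongs to the job. There is more than one size of the nut; the job needs the largest.

How it is judged:
On the way, in this order (a step that is already met when the one before it is completed fails the run):
1. the nut is down on the stud with its lugs in the slots (underside less than 30 mm above the gauge's own) (horizontal distance between nut and gauge below 0.003 m and z of nut in the frame of gauge below 0.03 m and angle between nut's own z axis and vertical below 0.15 rad), for 0.1 s.
2. the nut has been turned until it is fully home (collar pushed in more than 5.6 mm), or, with a faulty nut, against its early stop with more than 4 N on the collar (horizontal distance between nut and gauge below 0.003 m and (value of joint collar above 0.0056 m or (value of joint collar between 0.0018 and 0.0046 m and contact force between nut and collar above 4 N))), for 0.2 s.
At the end, for the whole second after the job is handed in: the nut lies flat and at rest, released, on the floor of its place and within 27 mm of the centre: in the round dish if it had turned fully home (collar pushed in more than 5.6 mm), in the square tray if it stopped early (collar in between 1.8 and 4.6 mm) (linear speed of nut below 0.02 m/s and angular speed of nut below 0.2 rad/s and angle between nut's own z axis and vertical below 0.12 rad and ((value of joint collar above 0.0056 m and horizontal distance between nut and round_dish below 0.027 m and z of nut in the frame of round_dish below 0.007 m) or (value of joint collar between 0.0018 and 0.0046 m and horizontal distance between nut and square_tray below 0.027 m and z of nut in the frame of square_tray below 0.007 m))); the robot touches nothing.
It fails at once if the nut is forced on the gauge (more than 70 N between nut and gauge, all contact forces added up) (contact force between nut and gauge above 70 N).
It fails at once if the gripper itself pushes on the gauge (more than 10 N) (contact force between the fingers and gauge above 10 N).
It fails at once if a bystander is moved by more than 15 mm (distance of any of bench_timer, tape_roll, specimen_cup from where it was at the start of the episode above 0.015 m).
It also fails if it takes over 69 s, if anything falls off the work surface, if the arm or the gripper's body presses on something with over 40 N, if the wrist force passes 120 N, or if a joint passes its speed limit or range.

ROBOT

A 6-joint arm with a two-finger parallel gripper is mounted at the origin on a cart in front of the work surface, level with it; the furniture and walls round the work are solid. World frame = base frame: x ahead of the robot, y to its left, z up, the work surface at z = 0. Lengths are in m, angles in rad, forces in N, time in s.
With the tool pointing down it reaches from about 0.375 to 0.975 m from the base axis. Payload 3.8 kg.
Tool frame: the origin (TCP) lies on the centre line of the jaws, within the pads' length; the fingertips stand 25 mm ahead of it and the grasp point (between the pads) lies 6 mm ahead of it; z points along the fingers, y is the direction in which the jaws open and shut (so a half turn about z gives the same grasp; the last joint's range is limited). The gripper opens to 85 mm and grips with 20 to 120 N. Pads are 22 mm wide; open, the fingers measure 114 mm over their backs; the gripper's body (76 mm by 85 mm) begins 54 mm behind the grasp point. The pads swing forward as they close: fully open they stand 13 mm farther back than shut.
Start: joints at [1.225, 0.264, 1.604, -0, 1.274, -0.037], TCP at [0.205, 0.643, 0.256] pointing down, gripper open.
Joint ranges: [-2.63, 2.63], [-0.94, 2.18], [0.31, 2.57], [-1.31, 4.45], [0, 2.66], [-2.55, 2.55]. Speed limits (rad/s): [2.57, 2.57, 3.14, 3.14, 3.14, 3.14].

INTERFACE

Orientations are given as a unit quaternion [w, x, y, z].
In Python, from rig import read_state, imaging, ticket gives the robot as it stands. The module is installed in compiled form; this text tells all that it offers.
- The arm moves only by the shell command python3 -m inch 'ROWS' [FORCE]. ROWS is JSON, a list of rows, each an object with "grip": the opening, from 0 (shut) to 1 (fully open); "dp": the shift along the world's x, y, z in m, a list of three; "yaw": the turn about the world's z in rad. A call has exactly 10 rows; each row shifts and turns the commanded pose from where the row before left it; what a row does not reach is not made up. A row lasts 1/12 s, in which the tool goes at most 41.7 mm and 7.16 degrees, less where a joint would pass 70% of its speed; a pose out of reach is approached as far as the arm can. A call with a gripper value outside its range is refused whole. The fingers move at their own pace and stop on an object; FORCE is the grip in N (left out, the last holds). Time passes only in rows, so rows that do not move let the fingers close, or fill a call up. It gives the time, the measured TCP pose, the force and the opening at its end, in the units of the state.
- read_state(): the state, without advancing time (a new reading comes with each control period).
- imaging.get_image(name): name is "scene" or "top" or "wrist"; returns a dict with "frame" (400x640x3 uint8, red, green, blue), "depth" (400x640 float32, m along the optical axis (not along the pixel's ray), 0 where there is no reading), "fov_y" (degrees; the focal length in pixels is half the picture's height over the tangent of half this angle, whatever the lens; pixels are square), "cx", "cy" (the principal point, pixels), "eye" and "orientation" of the camera in the world. Camera axes: x right, y up, looking along -z (the intrinsics and any distortion apply to the point x, -y, -z); pixel columns grow to the right and rows downward; lengths in m; the calibration is good to about 2 mm. The wrist camera is an equidistant fisheye: a pixel r from the principal point sees the ray r / f radians off the axis. A picture is of the moment at which its call begins.
- ticket.close_job(): hands the job in, once; it reports no verdict.
The state is a dict: "time_s": time; "q": joint angles; "joint_vel": joint speeds; "tau": joint torques, N m; "eef_pos": TCP position; "orientation": TCP orientation; "force": force on the tool from outside, world axes, zero at the start; "torque": the same for the moment, N m; "finger_gap": finger opening in m.
Only numpy, scipy, OpenCV 4.12 (cv2) and the standard library are available. Lean on these libraries where they do the work, as an engineer would, in place of code of your own. Each camera call takes 0.05 s, during which the arm holds its last target. There are 200 camera calls.

## Working session

There is one attempt and no reset: what is moved stays moved. The work goes in short steps, Python scripts to look and compute and a shell command to move; the robot and the scene stay as the last step left them, time stands still between calls to the robot, and variables do not carry over. Pictures are saved under pics/ and viewed, about 8 in all and at most 12, crops included, and the job is handed in when it is done.

```bash
mkdir -p pics
cat > h.py <<'E'
import numpy as np, cv2
from rig import read_state, imaging, ticket
from scipy.spatial.transform import Rotation as R
def rot(q): return R.from_quat([q[1],q[2],q[3],q[0]]).as_matrix()
def grab(n):
    d=imaging.get_image(n); d['f']=200/np.tan(np.radians(d['fov_y']/2)); d['fish']=n=='wrist'; return d
def ray(d,u,v):
    x=(u-d['cx'])/d['f']; y=(v-d['cy'])/d['f']
    if d['fish']:
        r=np.hypot(x,y); s=np.sin(r)/r if r>1e-9 else 1; c=np.array([x*s,-y*s,-np.cos(r)])
    else: c=np.array([x,-y,-1.])
    return rot(d['orientation'])@c
def onz(d,u,v,z):
    e=np.array(d['eye']); r=ray(d,u,v); return e+r*(z-e[2])/r[2]
def proj(d,p):
    c=rot(d['orientation']).T@(np.array(p)-d['eye']); x,y,z=c[0],-c[1],-c[2]
    if d['fish']:
        t=np.arctan2(np.hypot(x,y),z); s=t/np.hypot(x,y); return d['cx']+d['f']*x*s,d['cy']+d['f']*y*s
    return d['cx']+d['f']*x/z,d['cy']+d['f']*y/z
def save(d,n): cv2.imwrite('pics/'+n,d['frame'][:,:,::-1])
E
python3 - <<'E'
from h import *
import pickle
for n in ['top','scene']:
    d=grab(n); save(d,n+'0.png'); pickle.dump(d,open(n+'.pkl','wb')); print(n,d['eye'],d['fov_y'],d['cx'],d['cy'],d['orientation'])
s=read_state(); print(s)
E
```

```text
top [0.35862844 0.13869639 1.15927256] 47.17522314636834 325.99611081931516 203.7654388000128 [-0.69374276 -0.06861926  0.05824638  0.71457662]
scene [0.08222117 1.1195679  0.86266745] 42.9888685273117 320.37180250355726 207.4621544808914 [-0.20298149 -0.10524131  0.44531742  0.86568769]
{'time_s': 0.1, 'q': array([ 1.22509914e+00,  2.64693968e-01,  1.60526461e+00,  9.52691488e-06,
        1.27372623e+00, -3.69078567e-02]), 'joint_vel': array([ 3.09689391e-04, -8.84500579e-04, -4.14890905e-03, -5.65996111e-05,
       -9.33256503e-04, -6.65081772e-04]), 'tau': array([ 7.54408338e-04, -5.16703427e+01, -3.68589163e+01, -4.88739342e-07,
        6.16020159e-03,  1.91563561e-05]), 'eef_pos': array([0.20492658, 0.64247961, 0.25506093]), 'orientation': array([-2.03368443e-04,  1.53783290e-01,  9.88104046e-01, -1.02612480e-03]), 'force': array([ 0.28703892,  0.11533382, -0.6380991 ]), 'torque': array([ 0.03218654, -0.0082324 ,  0.02722612]), 'finger_gap': 0.08541243053026362}
```

View pics/top0.png

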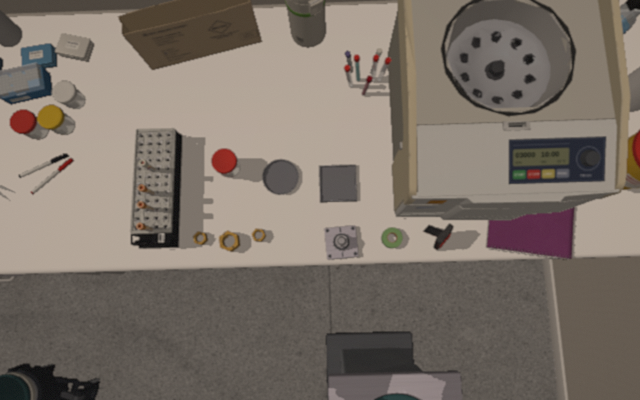

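View pics/scene0.png

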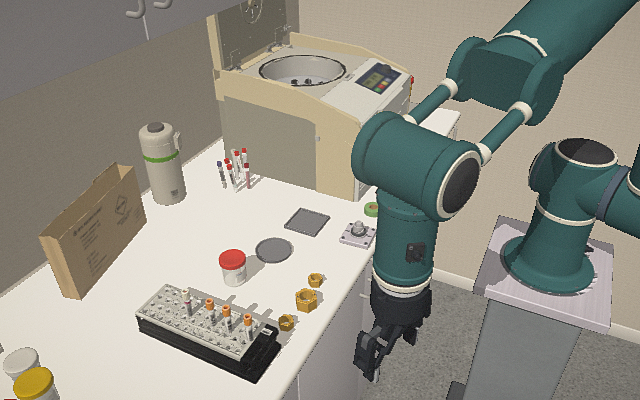

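The top view shows the large nut at about (230,241), with small nuts at (200,238) and (260,235). The gauge is at (341,241), the dish at (281,177), the tray at (338,184), the cup at (225,161), the tape at (393,238) and the timer at about (440,235).

Run:
```python
from h import *
import pickle
d=pickle.load(open('top.pkl','rb'))
for n,u,v,z in [('nut',230,241,.03),('s1',200,238,.01),('s2',260,235,.01),('gauge',341,241,.014),('studtop',342,240,.054),('dish',281,177,.01),('tray',338,184,.01),('cup',225,161,.074),('tape',393,238,.019),('timer',438,230,.092),('rackR',181,245,.05),('edge',230,268,0)]:
    print(n,onz(d,u,v,z).round(4), d['depth'][v,u])
a=cv2.resize(d['frame'][205:265,180:380],None,fx=4,fy=4,interpolation=cv2.INTER_CUBIC)
b=pickle.load(open('scene.pkl','rb'))['frame'][215:345,250:390]; b=cv2.resize(b,(375,348),interpolation=cv2.INTER_CUBIC)
c=np.zeros((588,800,3),np.uint8); c[:240]=a; c[240:,:375]=b; cv2.imwrite('pics/crop.png',c[:,:,::-1])
```

```text
nut [0.4776 0.3929 0.03  ] 1.1676661
s1 [0.4896 0.4736 0.01  ] 1.171653
s2 [0.4927 0.3215 0.01  ] 1.1660587
gauge [0.471  0.1177 0.014 ] 1.1066517
studtop [0.4694 0.116  0.054 ] 1.1085719
dish [0.6414 0.2669 0.01  ] 1.1884155
tray [0.6182 0.1204 0.01  ] 1.1846806
cup [0.6706 0.3972 0.074 ] 1.1248392
tape [ 0.4742 -0.0118  0.019 ] 1.164322
timer [ 0.4823 -0.1079  0.092 ] 1.1144496
rackR [0.4693 0.508  0.05  ] 1.1658437
edge [0.4126 0.399  0.    ] 2.035878
```

View pics/crop.png

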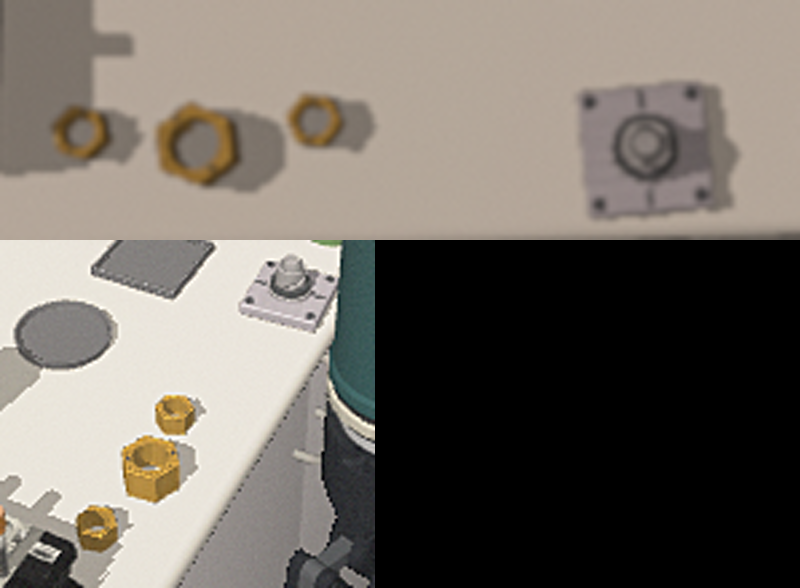

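The crop shows the nut in plan with small nuts on both sides. The gauge's slot dashes at crop (641,98) and (650,198) run nearly along world x. Next I'll move over the nut for a close wrist view.

```bash
python3 -m inch '[{"grip":1,"dp":[0.024,-0.025,0],"yaw":0},{"grip":1,"dp":[0.024,-0.025,0],"yaw":0},{"grip":1,"dp":[0.024,-0.025,0],"yaw":0},{"grip":1,"dp":[0.024,-0.025,0],"yaw":0},{"grip":1,"dp":[0.024,-0.025,0],"yaw":0},{"grip":1,"dp":[0.024,-0.025,0],"yaw":0},{"grip":1,"dp":[0.024,-0.025,0],"yaw":0},{"grip":1,"dp":[0.024,-0.025,0],"yaw":0},{"grip":1,"dp":[0.024,-0.025,0],"yaw":0},{"grip":1,"dp":[0.024,-0.025,0],"yaw":0}]' 40
python3 - <<'E'
from h import *
import pickle
d=grab('wrist'); save(d,'w1.png'); pickle.dump(d,open('w1.pkl','wb')); print(d['eye'],d['fov_y'],d['f'],read_state()['q'],read_state()['eef_pos'],rot(read_state()['orientation'])[:,1])
E
```

```text
time_s: 0.93
eef_pos: [0.4458, 0.3915, 0.2558]
orientation: [-0.0, 0.154, 0.988, -0.0]
force: [1.1, 0.3, 0.3]
finger_gap: 0.0853
[0.3774497  0.4143763  0.37412813] 65.70646984690485 309.70691628693146 [ 0.6713173   0.11185147  1.78386574 -0.00561897  1.24621174 -0.58618734] [0.45003369 0.38711283 0.25582825] [ 0.30649059  0.95186821 -0.00322982]
```

View pics/w1.png

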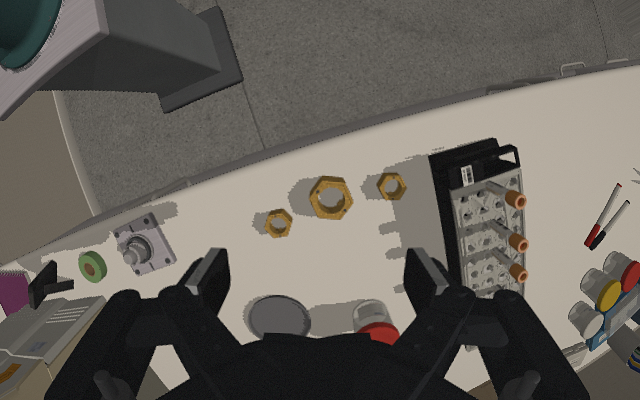

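The wrist view shows the nut at (331,198), the gauge at (140,248), the dish at (280,315) and small nuts at (279,222) and (391,186). I'll rectify the nut's top plane to read the hexagon and the dots.

```bash
cat >> h.py <<'E'
def rect(d,c,z,half=.04,s=.00025):
    n=int(2*half/s); xs=c[0]+half-np.arange(n)*s; ys=c[1]+half-np.arange(n)*s   # up=+x, left=+y
    X,Y=np.meshgrid(xs,ys,indexing='ij'); P=np.stack([X,Y,np.full_like(X,z)],-1)-d['eye']
    c_=P@rot(d['orientation']); x,y,w=c_[...,0],-c_[...,1],-c_[...,2]; r=np.hypot(x,y)
    k=np.arctan2(r,w)/r if d['fish'] else 1/w
    return cv2.remap(d['frame'],(d['cx']+d['f']*x*k).astype(np.float32),(d['cy']+d['f']*y*k).astype(np.float32),cv2.INTER_CUBIC)
E
python3 - <<'E'
from h import *
import pickle
d=pickle.load(open('w1.pkl','rb')); t=pickle.load(open('top.pkl','rb'))
print(onz(d,331,198,.03),onz(d,140,248,.03),onz(d,280,315,.01))
c=(.478,.393); im=rect(d,c,.03); 
g=rect(t,(.47,.117),.014,.05,.0003125)
h=cv2.cvtColor(im,cv2.COLOR_RGB2HSV); m=((h[...,0]>10)&(h[...,0]<30)&(h[...,1]>110)).astype(np.uint8)
cs=max(cv2.findContours(m,cv2.RETR_EXTERNAL,cv2.CHAIN_APPROX_NONE)[0],key=cv2.contourArea)
(u,v),r=cv2.minEnclosingCircle(cs); print('encl',c[0]+.04-v*.00025,c[1]+.04-u*.00025,r*.00025)
cv2.imwrite('pics/r1.png',np.hstack([cv2.resize(im,(400,400)),cv2.resize(g,(400,400))])[:,:,::-1])
E
```

```text
[0.47747379 0.4001348  0.03      ] [0.46672787 0.12884537 0.03      ] [0.6312325  0.27754756 0.01      ]
encl 0.477125 0.400125 0.027998350143432618
```

View pics/r1.png

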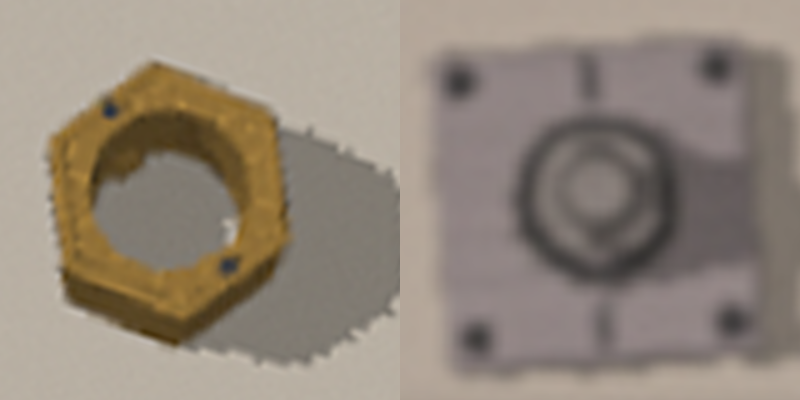

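In the rectified view the nut's dots are at (110,110) and (229,265), so its centre is (0.480,0.399) and its yaw is 0.645. The hexagon's flats agree. The gauge dashes give a yaw of about 0.05 and a centre of about (0.469,0.118). I'll grip across the dotted flats, with the jaw angle at 0.645.

```bash
python3 -m inch '[{"grip":1,"dp":[0.005,0.002,-0.02],"yaw":-0.1},{"grip":1,"dp":[0.005,0.002,-0.02],"yaw":-0.1},{"grip":1,"dp":[0.005,0.002,-0.02],"yaw":-0.1},{"grip":1,"dp":[0.005,0.002,-0.02],"yaw":-0.1},{"grip":1,"dp":[0.005,0.002,-0.02],"yaw":-0.1},{"grip":1,"dp":[0.005,0.002,-0.02],"yaw":-0.1},{"grip":1,"dp":[0.0,0.0,0],"yaw":-0.014},{"grip":1,"dp":[0,0,0],"yaw":0},{"grip":1,"dp":[0,0,0],"yaw":0},{"grip":1,"dp":[0,0,0],"yaw":0}]' 40
python3 - <<'E'
from h import *
import pickle
d=grab('wrist'); save(d,'w2.png'); pickle.dump(d,open('w2.pkl','wb')); s=read_state(); y=rot(s['orientation'])[:,1]; print(s['eef_pos'],np.arctan2(y[1],y[0]),rot(s['orientation'])[:,2],s['torque'],s['force'])
im=rect(d,(.48,.399),.03)
cv2.imwrite('pics/r2.png',np.hstack([cv2.resize(d['frame'],(640,400))[:,120:520],cv2.resize(im,(400,400))])[:,:,::-1])
E
```

```text
time_s: 1.82
eef_pos: [0.4757, 0.4058, 0.138]
orientation: [0.001, 0.444, 0.896, 0.001]
force: [0.1, 0.2, 0.4]
finger_gap: 0.0856
[0.47577905 0.40583388 0.13824287] 0.6495202499907033 [ 0.00230111  0.00185085 -0.99999564] [-0.009227   -0.00284711  0.00933283] [0.00955897 0.84488097 0.85187307]
```

View pics/r2.png

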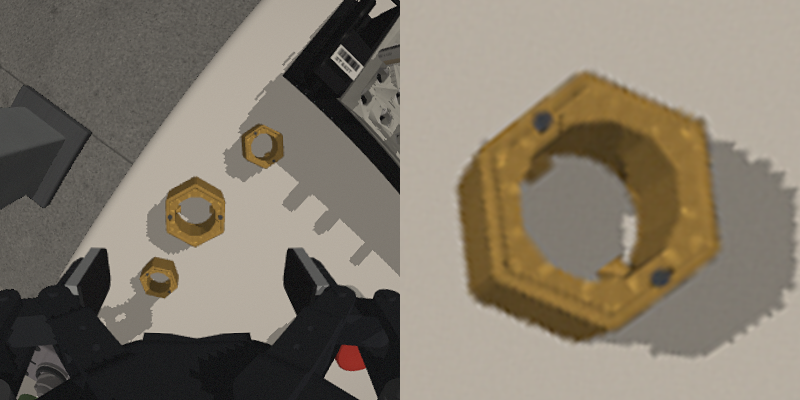

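The dots at (543,122) and (660,277) in the rectified half put the nut at (0.4801,0.3987) with yaw 0.646, matching the first view. Descending to grip it.

```bash
python3 -m inch '[{"grip":1,"dp":[0.002,-0.0035,-0.013],"yaw":0},{"grip":1,"dp":[0.002,-0.0035,-0.013],"yaw":0},{"grip":1,"dp":[0,0,-0.016],"yaw":0},{"grip":1,"dp":[0,0,-0.016],"yaw":0},{"grip":1,"dp":[0,0,-0.016],"yaw":0},{"grip":1,"dp":[0,0,-0.016],"yaw":0},{"grip":1,"dp":[0,0,-0.016],"yaw":0},{"grip":1,"dp":[0,0,0],"yaw":0},{"grip":1,"dp":[0,0,0],"yaw":0},{"grip":0.6,"dp":[0,0,0],"yaw":0}]' 40
python3 -m inch '[{"grip":0.3,"dp":[0,0,0],"yaw":0},{"grip":0.3,"dp":[0,0,0],"yaw":0},{"grip":0.3,"dp":[0,0,0],"yaw":0},{"grip":0.3,"dp":[0,0,0],"yaw":0},{"grip":0.3,"dp":[0,0,0],"yaw":0},{"grip":0.3,"dp":[0,0,0],"yaw":0},{"grip":0.3,"dp":[0,0,0],"yaw":0},{"grip":0.3,"dp":[0,0,0],"yaw":0},{"grip":0.3,"dp":[0,0,0],"yaw":0},{"grip":0.3,"dp":[0,0,0],"yaw":0}]' 40
python3 -c "
from h import *
s=read_state();print(s['eef_pos'],s['force'],s['torque'],s['finger_gap'])"
```

```text
time_s: 2.7
eef_pos: [0.4793, 0.3979, 0.0303]
orientation: [0.0, 0.445, 0.895, -0.0]
force: [1.0, 0.1, 0.2]
finger_gap: 0.0757
time_s: 3.53
eef_pos: [0.4801, 0.3988, 0.0318]
orientation: [0.001, 0.445, 0.895, 0.001]
force: [-0.1, 0.5, 6.5]
finger_gap: 0.0451
[0.48008953 0.39878259 0.03177301] [-0.07594397  0.52036667  6.51565634] [-0.13038721  0.08785218 -0.00016577] 0.04512874367935275
```

The grip gap is 45.1 mm, as expected for the nut. I'll lift it and carry it just past the gauge, so the wrist camera looks straight down at the stud.

```bash
python3 -m inch '[{"grip":0.3,"dp":[0,0,0.025],"yaw":0},{"grip":0.3,"dp":[0,0,0.025],"yaw":0},{"grip":0.3,"dp":[0,0,0.025],"yaw":0},{"grip":0.3,"dp":[-0.001,-0.025,0.025],"yaw":-0.05},{"grip":0.3,"dp":[-0.001,-0.025,0],"yaw":-0.05},{"grip":0.3,"dp":[-0.001,-0.025,0],"yaw":-0.05},{"grip":0.3,"dp":[-0.001,-0.025,0],"yaw":-0.05},{"grip":0.3,"dp":[-0.001,-0.025,0],"yaw":-0.05},{"grip":0.3,"dp":[-0.001,-0.025,0],"yaw":-0.05},{"grip":0.3,"dp":[-0.001,-0.025,0],"yaw":-0.05}]' 40
python3 -m inch '[{"grip":0.3,"dp":[-0.001,-0.025,0],"yaw":-0.05},{"grip":0.3,"dp":[-0.001,-0.025,0],"yaw":-0.05},{"grip":0.3,"dp":[-0.001,-0.025,0],"yaw":-0.05},{"grip":0.3,"dp":[-0.001,-0.025,0],"yaw":-0.05},{"grip":0.3,"dp":[0,-0.025,0],"yaw":-0.046},{"grip":0.3,"dp":[0,-0.025,0],"yaw":0},{"grip":0.3,"dp":[0,-0.025,0],"yaw":0},{"grip":0.3,"dp":[0,0,0],"yaw":0},{"grip":0.3,"dp":[0,0,0],"yaw":0},{"grip":0.3,"dp":[0,0,0],"yaw":0}]' 40
python3 - <<'E'
from h import *
import pickle
d=grab('wrist'); save(d,'w3.png'); pickle.dump(d,open('w3.pkl','wb')); s=read_state(); y=rot(s['orientation'])[:,1]; print(s['eef_pos'],np.arctan2(y[1],y[0]),rot(s['orientation'])[:,2],s['torque'],s['force'],s['q'],d['eye'])
g=rect(d,(.469,.118),.014,.05,.00025)
k=rect(d,(.469,.118),.044,.05,.00025)
cv2.imwrite('pics/r3.png',np.vstack([np.hstack([g,k]),np.pad(d['frame'],((0,0),(80,80),(0,0)))[200:]])[:,:,::-1])
E
```

```text
time_s: 4.37
eef_pos: [0.4713, 0.2217, 0.1298]
orientation: [-0.0, 0.595, 0.804, -0.0]
force: [0.5, 0.2, -1.5]
finger_gap: 0.045
time_s: 5.2
eef_pos: [0.4679, 0.0483, 0.1301]
orientation: [-0.0, 0.689, 0.725, 0.0]
force: [-0.1, -0.1, -0.7]
finger_gap: 0.0453
[0.46792141 0.04861957 0.1300815 ] 0.05214111405061034 [-3.98062321e-04  3.98629664e-04 -9.99999841e-01] [-0.01588997 -0.00012727 -0.02017006] [ 1.22037667  0.33639779 -1.66517887] [ 5.02928061e-02 -6.32978138e-03  2.15616646e+00  4.99449965e-04
  9.92133553e-01 -2.12145961e-03] [0.46361572 0.12050534 0.24836908]
```

View pics/r3.png

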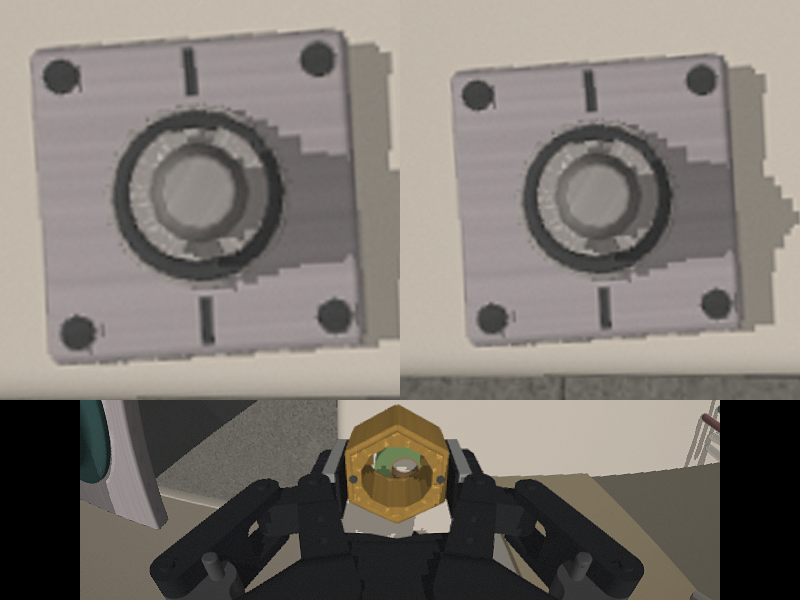

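In the rectified panel the base dashes are at (190,72) and (207,320), and the screws average (197,195). That gives a gauge centre of about (0.4701,0.1186) and a yaw of about 0.066. The held nut's dots are at wrist pixels (273,279) and (360,280), so I'll check the nut's offset in the grip against the gauge in the same picture.

Run:
```python
from h import *
import pickle
d=pickle.load(open('w3.pkl','rb'))
im=d['frame'][240:340,250:390]
g=cv2.cvtColor(im,cv2.COLOR_RGB2HSV); 
P=[]
for (u,v) in [(273,279),(360,280)]:
    w=d['frame'][v-7:v+8,u-7:u+8].astype(float).sum(2); m=np.clip(np.percentile(w,50)*.55-w,0,None); m[:, :]*=1
    yy,xx=np.mgrid[-7:8,-7:8]; m[(xx**2+yy**2)>36]=0
    U,V=u+(m*xx).sum()/m.sum(),v+(m*yy).sum()/m.sum(); p=onz(d,U,V,.1283); P.append(p); print(U,V,p)
P=np.array(P); print('centre',P.mean(0),'sep',np.linalg.norm(P[0]-P[1]),'yaw',np.arctan2(*(P[1]-P[0])[[1,0]]))
h=g; m=((h[...,0]>8)&(h[...,0]<32)&(h[...,1]>110))
# top face hexagon corners from view (wrist px)
for z in (.1283,):
    C=np.array([onz(d,u,v,z) for u,v in [(318,222+10),(318,323)]]); print(C)
```

```text
275.47755102040816 277.47755102040816 [0.44893765 0.04785706 0.1283    ]
nan nan [nan nan nan]
centre [nan nan nan] sep nan yaw nan
[[0.46682526 0.07116172 0.1283    ]
 [0.4694238  0.02269079 0.1283    ]]<stdin>:10: RuntimeWarning: invalid value encountered in scalar divide
```

Run:
```python
from h import *
import pickle
d=pickle.load(open('w3.pkl','rb'))
a=onz(d,273,279,.1283);b=onz(d,360,280,.1283);print(a,b,(a+b)/2,np.linalg.norm(a-b),np.arctan2(*(b-a)[[1,0]]))
i=rect(d,(.468,.0486),.1283,.03,.0003); 
gr=cv2.cvtColor(i,cv2.COLOR_RGB2GRAY); h=cv2.cvtColor(i,cv2.COLOR_RGB2HSV)
m=(gr<75)&(cv2.boxFilter(((h[...,1]>110)&(h[...,0]>8)&(h[...,0]<32)).astype(np.float32),-1,(15,15))>.35)
n,l,st,c=cv2.connectedComponentsWithStats(m.astype(np.uint8))
for k in range(1,n):
    if 15<st[k,4]<200: print(st[k,4],.468+.03-c[k,1]*.0003,.0486+.03-c[k,0]*.0003)
```

```text
[0.4478032  0.04695861 0.1283    ] [0.48704151 0.04843565 0.1283    ] [0.46742235 0.04769713 0.1283    ] 0.03926610634786259 0.03762508374851964
139 0.4904784172661871 0.04257625899280576
127 0.4871669291338583 0.048866929133858275
75 0.479816 0.04206400000000001
16 0.47765625 0.05998125
76 0.46617631578947366 0.050550000000000005
113 0.447783185840708 0.04701238938053098
```

```bash
python3 -m inch '[{"grip":0.3,"dp":[0.0006,0.0176,0],"yaw":0.015},{"grip":0.3,"dp":[0.0006,0.0176,0],"yaw":0},{"grip":0.3,"dp":[0.0006,0.0176,0],"yaw":0},{"grip":0.3,"dp":[0.0006,0.0176,0],"yaw":0},{"grip":0.3,"dp":[0,0,-0.018],"yaw":0},{"grip":0.3,"dp":[0,0,-0.018],"yaw":0},{"grip":0.3,"dp":[0,0,-0.01],"yaw":0},{"grip":0.3,"dp":[0,0,0],"yaw":0},{"grip":0.3,"dp":[0,0,0],"yaw":0},{"grip":0.3,"dp":[0,0,0],"yaw":0}]' 40
python3 -c "
from h import *
s=read_state();y=rot(s['orientation'])[:,1];print(s['eef_pos'],np.arctan2(y[1],y[0]),s['force'],s['torque'],s['finger_gap'])"
```

```text
time_s: 6.08
eef_pos: [0.471, 0.1188, 0.0848]
orientation: [0.0, 0.683, 0.731, 0.0]
force: [0.4, 0.7, -1.6]
finger_gap: 0.0451
[0.47100331 0.11878874 0.08484786] 0.06731989397528793 [ 0.38691596  0.73714739 -1.59149224] [-0.0448619   0.03254088  0.01125804] 0.04512816467908443
```

```bash
python3 -m inch '[{"grip":0.3,"dp":[-0.0004,0.0004,-0.003],"yaw":0},{"grip":0.3,"dp":[0,0,-0.003],"yaw":0},{"grip":0.3,"dp":[0,0,-0.003],"yaw":0},{"grip":0.3,"dp":[0,0,-0.003],"yaw":0},{"grip":0.3,"dp":[0,0,-0.003],"yaw":0},{"grip":0.3,"dp":[0,0,-0.002],"yaw":0},{"grip":0.3,"dp":[0,0,-0.002],"yaw":0},{"grip":0.3,"dp":[0,0,-0.001],"yaw":0},{"grip":0.3,"dp":[0,0,0],"yaw":0},{"grip":0.3,"dp":[0,0,0],"yaw":0}]' 40
python3 -c "
from h import *
s=read_state();y=rot(s['orientation'])[:,1];print(s['eef_pos'],np.arctan2(y[1],y[0]),s['force'],s['torque'],s['finger_gap'])"
```

```text
time_s: 6.92
eef_pos: [0.4701, 0.1188, 0.0642]
orientation: [-0.0, 0.683, 0.73, -0.0]
force: [0.1, -0.4, -1.7]
finger_gap: 0.0453
[0.47012692 0.11880474 0.06419715] 0.06704426840602047 [ 0.08930286 -0.44568662 -1.74912418] [-0.08587422 -0.03058671 -0.03001308] 0.0453243600592208
```

The underside is at about 32 mm with no load. That is below the 37 mm resting height, so the lugs are in the slots. Lowering to the collar.

```bash
python3 -m inch '[{"grip":0.3,"dp":[0,0,-0.001],"yaw":0},{"grip":0.3,"dp":[0,0,-0.001],"yaw":0},{"grip":0.3,"dp":[0,0,-0.001],"yaw":0},{"grip":0.3,"dp":[0,0,-0.001],"yaw":0},{"grip":0.3,"dp":[0,0,-0.001],"yaw":0},{"grip":0.3,"dp":[0,0,-0.0005],"yaw":0},{"grip":0.3,"dp":[0,0,-0.0005],"yaw":0},{"grip":0.3,"dp":[0,0,0],"yaw":0},{"grip":0.3,"dp":[0,0,0],"yaw":0},{"grip":0.3,"dp":[0,0,0],"yaw":0}]' 40
python3 -c "
from h import *
s=read_state();y=rot(s['orientation'])[:,1];print(s['eef_pos'],np.arctan2(y[1],y[0]),s['force'],s['torque'],s['finger_gap'])"
```

```text
time_s: 7.75
eef_pos: [0.4702, 0.1189, 0.0583]
orientation: [0.0, 0.683, 0.73, -0.0]
force: [-0.5, -0.7, 0.1]
finger_gap: 0.0453
[0.47015024 0.11886409 0.05833322] 0.0670196419149079 [-0.54300946 -0.68681742  0.11662353] [-0.1302997   0.03757148 -0.03631874] 0.04533593229654696
```

```bash
python3 -m inch '[{"grip":0.3,"dp":[0,0,-0.0001],"yaw":-0.035},{"grip":0.3,"dp":[0,0,-0.0001],"yaw":-0.035},{"grip":0.3,"dp":[0,0,-0.0002],"yaw":-0.035},{"grip":0.3,"dp":[0,0,-0.0002],"yaw":-0.035},{"grip":0.3,"dp":[0,0,-0.0002],"yaw":-0.035},{"grip":0.3,"dp":[0,0,-0.0002],"yaw":-0.035},{"grip":0.3,"dp":[0,0,-0.0002],"yaw":-0.035},{"grip":0.3,"dp":[0,0,-0.0002],"yaw":-0.035},{"grip":0.3,"dp":[0,0,-0.0002],"yaw":-0.035},{"grip":0.3,"dp":[0,0,-0.0002],"yaw":-0.035}]' 40
cat > st.py <<'E'
from h import *
s=read_state();y=rot(s['orientation'])[:,1];print('z-under mm',1e3*(s['eef_pos'][2]-.0318),'turn',np.arctan2(y[1],y[0])-.067,s['eef_pos'].round(4),s['force'].round(2),s['torque'].round(3),s['finger_gap'])
E
python3 st.py
```

```text
time_s: 8.58
eef_pos: [0.4707, 0.1189, 0.0569]
orientation: [0.0, 0.8, 0.6, 0.0]
force: [-0.1, -0.8, -0.2]
finger_gap: 0.0452
z-under mm 25.052462702206984 turn -0.35158928680342466 [0.4707 0.1189 0.0569] [-0.09 -0.79 -0.23] [-0.123 -0.012  0.044] 0.04521228166925402
```

```bash
python3 -m inch '[{"grip":0.3,"dp":[0,0,-0.0001],"yaw":-0.02},{"grip":0.3,"dp":[0,0,-0.0001],"yaw":-0.02},{"grip":0.3,"dp":[0,0,-0.0001],"yaw":-0.02},{"grip":0.3,"dp":[0,0,-0.0001],"yaw":-0.02},{"grip":0.3,"dp":[0,0,-0.0001],"yaw":-0.02},{"grip":0.3,"dp":[0,0,-0.0001],"yaw":-0.02},{"grip":0.3,"dp":[0,0,-0.0001],"yaw":-0.02},{"grip":0.3,"dp":[0,0,-0.0001],"yaw":-0.02},{"grip":0.3,"dp":[0,0,-0.0001],"yaw":-0.02},{"grip":0.3,"dp":[0,0,-0.0001],"yaw":-0.02}]' 40
python3 st.py
python3 -m inch '[{"grip":0.3,"dp":[0,0,-0.0001],"yaw":-0.02},{"grip":0.3,"dp":[0,0,-0.0001],"yaw":-0.02},{"grip":0.3,"dp":[0,0,-0.0001],"yaw":-0.02},{"grip":0.3,"dp":[0,0,-0.0001],"yaw":-0.02},{"grip":0.3,"dp":[0,0,-0.0001],"yaw":-0.02},{"grip":0.3,"dp":[0,0,0],"yaw":0},{"grip":0.3,"dp":[0,0,0],"yaw":0},{"grip":0.3,"dp":[0,0,0],"yaw":0},{"grip":0.3,"dp":[0,0,0],"yaw":0},{"grip":0.3,"dp":[0,0,0],"yaw":0}]' 40
python3 st.py
```

```text
time_s: 9.42
eef_pos: [0.4706, 0.1189, 0.0557]
orientation: [0.0, 0.856, 0.517, 0.0]
force: [2.6, -1.0, 0.7]
finger_gap: 0.0454
z-under mm 23.85252818145643 turn -0.551820034266981 [0.4706 0.1189 0.0557] [ 2.56 -1.02  0.67] [-0.261 -0.395  0.007] 0.04536479098366936
time_s: 10.25
eef_pos: [0.4705, 0.1188, 0.0551]
orientation: [0.0, 0.88, 0.474, 0.0]
force: [3.9, -2.9, 1.0]
finger_gap: 0.0452
z-under mm 23.34001473111337 turn -0.6498303944536488 [0.4705 0.1188 0.0551] [ 3.92 -2.87  0.96] [-0.544 -0.706  0.027] 0.04515416121852131
```

```bash
python3 -m inch '[{"grip":0.3,"dp":[0.0003,-0.0002,0],"yaw":-0.01},{"grip":0.3,"dp":[0,0,-0.0001],"yaw":-0.01},{"grip":0.3,"dp":[0,0,0],"yaw":-0.01},{"grip":0.3,"dp":[0,0,-0.0001],"yaw":-0.01},{"grip":0.3,"dp":[0,0,0],"yaw":-0.01},{"grip":0.3,"dp":[0,0,-0.0001],"yaw":-0.01},{"grip":0.3,"dp":[0,0,0],"yaw":0},{"grip":0.3,"dp":[0,0,0],"yaw":0},{"grip":0.3,"dp":[0,0,0],"yaw":0},{"grip":0.3,"dp":[0,0,0],"yaw":0}]' 40
python3 st.py
```

```text
time_s: 11.08
eef_pos: [0.4705, 0.1187, 0.0547]
orientation: [-0.0, 0.894, 0.447, 0.0]
force: [3.3, -1.5, 1.2]
finger_gap: 0.0453
z-under mm 22.869341822430464 turn -0.7100055965175103 [0.4705 0.1187 0.0547] [ 3.26 -1.46  1.23] [-0.354 -0.679  0.028] 0.04526533442541329
```

```bash
python3 -m inch '[{"grip":0.3,"dp":[0.0003,0,0],"yaw":-0.01},{"grip":0.3,"dp":[0,0,-0.0001],"yaw":-0.01},{"grip":0.3,"dp":[0,0,0],"yaw":-0.01},{"grip":0.3,"dp":[0,0,-0.0001],"yaw":-0.01},{"grip":0.3,"dp":[0,0,-0.0001],"yaw":-0.01},{"grip":0.3,"dp":[0,0,-0.0001],"yaw":-0.01},{"grip":0.3,"dp":[0,0,0],"yaw":0},{"grip":0.3,"dp":[0,0,0],"yaw":0},{"grip":0.3,"dp":[0,0,0],"yaw":0},{"grip":0.3,"dp":[0,0,0],"yaw":0}]' 40
python3 st.py
python3 -m inch '[{"grip":0.3,"dp":[0,0,0],"yaw":-0.01},{"grip":0.3,"dp":[0,0,-0.0001],"yaw":-0.01},{"grip":0.3,"dp":[0,0,0],"yaw":-0.01},{"grip":0.3,"dp":[0,0,-0.0001],"yaw":-0.01},{"grip":0.3,"dp":[0,0,-0.0001],"yaw":-0.01},{"grip":0.3,"dp":[0,0,0],"yaw":0},{"grip":0.3,"dp":[0,0,0],"yaw":0},{"grip":0.3,"dp":[0,0,0],"yaw":0},{"grip":0.3,"dp":[0,0,0],"yaw":0},{"grip":0.3,"dp":[0,0,0],"yaw":0}]' 40
python3 st.py
```

```text
time_s: 11.92
eef_pos: [0.4706, 0.1186, 0.0542]
orientation: [-0.0, 0.907, 0.42, -0.0]
force: [2.3, -2.3, 0.3]
finger_gap: 0.0451
z-under mm 22.379326345158553 turn -0.7699744722276591 [0.4706 0.1186 0.0542] [ 2.25 -2.32  0.32] [-0.343 -0.493  0.01 ] 0.04506536063139206
time_s: 12.75
eef_pos: [0.4707, 0.1187, 0.0539]
orientation: [-0.0, 0.918, 0.398, -0.0]
force: [3.3, -1.0, -0.1]
finger_gap: 0.0455
z-under mm 22.148514862342378 turn -0.819975237038528 [0.4707 0.1187 0.0539] [ 3.33 -1.05 -0.05] [-0.347 -0.427  0.031] 0.04550137551354266
```

No stop at 0.82 rad, which is past the early stop's 0.77, and the twist is near zero. Carrying on in small steps.

```bash
python3 -m inch '[{"grip":0.3,"dp":[0.0002,0,-0.0001],"yaw":-0.01},{"grip":0.3,"dp":[0,0,0],"yaw":-0.01},{"grip":0.3,"dp":[0,0,-0.0001],"yaw":-0.01},{"grip":0.3,"dp":[0,0,0],"yaw":-0.01},{"grip":0.3,"dp":[0,0,-0.0001],"yaw":-0.01},{"grip":0.3,"dp":[0,0,-0.0001],"yaw":-0.01},{"grip":0.3,"dp":[0,0,0],"yaw":-0.01},{"grip":0.3,"dp":[0,0,-0.0001],"yaw":-0.01},{"grip":0.3,"dp":[0,0,0],"yaw":0},{"grip":0.3,"dp":[0,0,0],"yaw":0}]' 40
python3 st.py
python3 -m inch '[{"grip":0.3,"dp":[0,0,-0.0001],"yaw":-0.01},{"grip":0.3,"dp":[0,0,0],"yaw":-0.01},{"grip":0.3,"dp":[0,0,-0.0001],"yaw":-0.01},{"grip":0.3,"dp":[0,0,0],"yaw":-0.01},{"grip":0.3,"dp":[0,0,-0.0001],"yaw":-0.01},{"grip":0.3,"dp":[0,0,-0.0001],"yaw":-0.01},{"grip":0.3,"dp":[0,0,0],"yaw":-0.01},{"grip":0.3,"dp":[0,0,-0.0001],"yaw":-0.01},{"grip":0.3,"dp":[0,0,0],"yaw":0},{"grip":0.3,"dp":[0,0,0],"yaw":0}]' 40
python3 st.py
```

```text
time_s: 13.58
eef_pos: [0.4708, 0.1186, 0.0534]
orientation: [-0.0, 0.933, 0.361, -0.0]
force: [1.8, -2.3, 1.3]
finger_gap: 0.0452
z-under mm 21.62739281548161 turn -0.900018649726007 [0.4708 0.1186 0.0534] [ 1.8  -2.32  1.32] [-0.304 -0.314  0.05 ] 0.04524596810135539
time_s: 14.42
eef_pos: [0.4709, 0.1186, 0.053]
orientation: [0.0, 0.946, 0.323, -0.0]
force: [1.4, -1.9, 0.6]
finger_gap: 0.0452
z-under mm 21.17066983390288 turn -0.9800412350556669 [0.4709 0.1186 0.053 ] [ 1.38 -1.91  0.56] [-0.492 -0.326  0.025] 0.04520195397943318
```

```bash
python3 -m inch '[{"grip":0.3,"dp":[0,0,-0.0001],"yaw":-0.01},{"grip":0.3,"dp":[0,0,0],"yaw":-0.01},{"grip":0.3,"dp":[0,0,-0.0001],"yaw":-0.01},{"grip":0.3,"dp":[0,0,-0.0001],"yaw":-0.01},{"grip":0.3,"dp":[0,0,-0.0001],"yaw":-0.01},{"grip":0.3,"dp":[0,0,-0.0001],"yaw":-0.01},{"grip":0.3,"dp":[0,0,0],"yaw":-0.01},{"grip":0.3,"dp":[0,0,-0.0001],"yaw":-0.01},{"grip":0.3,"dp":[0,0,0],"yaw":0},{"grip":0.3,"dp":[0,0,0],"yaw":0}]' 40
python3 st.py
python3 -m inch '[{"grip":0.3,"dp":[0,0,-0.0001],"yaw":-0.01},{"grip":0.3,"dp":[0,0,0],"yaw":-0.01},{"grip":0.3,"dp":[0,0,-0.0001],"yaw":-0.01},{"grip":0.3,"dp":[0,0,-0.0001],"yaw":-0.01},{"grip":0.3,"dp":[0,0,-0.0001],"yaw":-0.01},{"grip":0.3,"dp":[0,0,-0.0001],"yaw":-0.01},{"grip":0.3,"dp":[0,0,0],"yaw":-0.01},{"grip":0.3,"dp":[0,0,-0.0001],"yaw":-0.01},{"grip":0.3,"dp":[0,0,0],"yaw":0},{"grip":0.3,"dp":[0,0,0],"yaw":0}]' 40
python3 st.py
```

```text
time_s: 15.25
eef_pos: [0.471, 0.1186, 0.0524]
orientation: [0.0, 0.959, 0.285, -0.0]
force: [2.0, -3.4, 1.0]
finger_gap: 0.0453
z-under mm 20.575838336835115 turn -1.0600381033334498 [0.471  0.1186 0.0524] [ 2.04 -3.43  0.98] [-0.664 -0.372  0.035] 0.04528084337391354
time_s: 16.08
eef_pos: [0.471, 0.1185, 0.0518]
orientation: [0.0, 0.969, 0.246, 0.0]
force: [1.9, -4.6, 1.4]
finger_gap: 0.0453
z-under mm 20.016595611380453 turn -1.1405081731532178 [0.471  0.1185 0.0518] [ 1.89 -4.6   1.36] [-0.773 -0.43  -0.015] 0.045322207736917204
```

```bash
python3 -m inch '[{"grip":0.3,"dp":[0.0001,-0.0003,-0.0001],"yaw":-0.01},{"grip":0.3,"dp":[0,0,0],"yaw":-0.01},{"grip":0.3,"dp":[0,0,-0.0001],"yaw":-0.01},{"grip":0.3,"dp":[0,0,0],"yaw":-0.01},{"grip":0.3,"dp":[0,0,-0.0001],"yaw":-0.01},{"grip":0.3,"dp":[0,0,0],"yaw":-0.01},{"grip":0.3,"dp":[0,0,-0.0001],"yaw":-0.01},{"grip":0.3,"dp":[0,0,0],"yaw":-0.01},{"grip":0.3,"dp":[0,0,0],"yaw":0},{"grip":0.3,"dp":[0,0,0],"yaw":0}]' 40
python3 st.py
python3 -m inch '[{"grip":0.3,"dp":[0,-0.0001,0],"yaw":-0.01},{"grip":0.3,"dp":[0,0,0],"yaw":-0.01},{"grip":0.3,"dp":[0,0,0],"yaw":-0.01},{"grip":0.3,"dp":[0,0,0],"yaw":-0.01},{"grip":0.3,"dp":[0,0,0],"yaw":-0.01},{"grip":0.3,"dp":[0,0,0],"yaw":0},{"grip":0.3,"dp":[0,0,0],"yaw":0},{"grip":0.3,"dp":[0,0,0],"yaw":0},{"grip":0.3,"dp":[0,0,0],"yaw":0},{"grip":0.3,"dp":[0,0,0],"yaw":0}]' 40
python3 st.py
```

```text
time_s: 16.92
eef_pos: [0.4712, 0.1184, 0.0516]
orientation: [-0.0, 0.978, 0.207, 0.0]
force: [2.6, -2.8, 3.6]
finger_gap: 0.0451
z-under mm 19.769026312216923 turn -1.2201667440099815 [0.4712 0.1184 0.0516] [ 2.61 -2.76  3.59] [-0.512 -0.468  0.009] 0.045096952020230174
time_s: 17.75
eef_pos: [0.4712, 0.1184, 0.0515]
orientation: [-0.0, 0.983, 0.183, 0.0]
force: [1.7, -1.9, 5.0]
finger_gap: 0.0452
z-under mm 19.697252686757775 turn -1.2701151925396998 [0.4712 0.1184 0.0515] [ 1.71 -1.88  4.96] [-0.334 -0.355  0.004] 0.045202781529840794
```

The upward force is now rising, so it is on the washer. Feeling for the final tightness in 0.02–0.03 rad steps.

```bash
python3 -m inch '[{"grip":0.3,"dp":[0,0,0],"yaw":-0.01},{"grip":0.3,"dp":[0,0,0],"yaw":-0.01},{"grip":0.3,"dp":[0,0,0],"yaw":-0.01},{"grip":0.3,"dp":[0,0,0],"yaw":0},{"grip":0.3,"dp":[0,0,0],"yaw":0},{"grip":0.3,"dp":[0,0,0],"yaw":0},{"grip":0.3,"dp":[0,0,0],"yaw":0},{"grip":0.3,"dp":[0,0,0],"yaw":0},{"grip":0.3,"dp":[0,0,0],"yaw":0},{"grip":0.3,"dp":[0,0,0],"yaw":0}]' 40
python3 st.py
python3 -m inch '[{"grip":0.3,"dp":[0,0,0],"yaw":-0.01},{"grip":0.3,"dp":[0,0,0],"yaw":-0.01},{"grip":0.3,"dp":[0,0,0],"yaw":-0.01},{"grip":0.3,"dp":[0,0,0],"yaw":0},{"grip":0.3,"dp":[0,0,0],"yaw":0},{"grip":0.3,"dp":[0,0,0],"yaw":0},{"grip":0.3,"dp":[0,0,0],"yaw":0},{"grip":0.3,"dp":[0,0,0],"yaw":0},{"grip":0.3,"dp":[0,0,0],"yaw":0},{"grip":0.3,"dp":[0,0,0],"yaw":0}]' 40
python3 st.py
```

```text
time_s: 18.58
eef_pos: [0.4711, 0.1183, 0.0515]
orientation: [-0.0, 0.986, 0.168, 0.0]
force: [2.0, -2.2, 4.8]
finger_gap: 0.0452
z-under mm 19.66652672762175 turn -1.300536910568162 [0.4711 0.1183 0.0515] [ 1.97 -2.17  4.77] [-0.441 -0.324  0.04 ] 0.04519370324334743
time_s: 19.42
eef_pos: [0.471, 0.1183, 0.0515]
orientation: [-0.0, 0.988, 0.153, -0.0]
force: [2.6, -0.9, 5.6]
finger_gap: 0.0454
z-under mm 19.651518224446747 turn -1.3305904798363957 [0.471  0.1183 0.0515] [ 2.63 -0.9   5.63] [-0.403 -0.373  0.038] 0.045350902904286006
```

```bash
python3 -m inch '[{"grip":0.3,"dp":[0,0,0],"yaw":-0.01},{"grip":0.3,"dp":[0,0,0],"yaw":-0.01},{"grip":0.3,"dp":[0,0,0],"yaw":-0.01},{"grip":0.3,"dp":[0,0,0],"yaw":-0.01},{"grip":0.3,"dp":[0,0,0],"yaw":0},{"grip":0.3,"dp":[0,0,0],"yaw":0},{"grip":0.3,"dp":[0,0,0],"yaw":0},{"grip":0.3,"dp":[0,0,0],"yaw":0},{"grip":0.3,"dp":[0,0,0],"yaw":0},{"grip":0.3,"dp":[0,0,0],"yaw":0}]' 40
python3 st.py
python3 -m inch '[{"grip":0.3,"dp":[0,0,0],"yaw":-0.01},{"grip":0.3,"dp":[0,0,0],"yaw":-0.01},{"grip":0.3,"dp":[0,0,0],"yaw":0},{"grip":0.3,"dp":[0,0,0],"yaw":0},{"grip":0.3,"dp":[0,0,0],"yaw":0},{"grip":0.3,"dp":[0,0,0],"yaw":0},{"grip":0.3,"dp":[0,0,0],"yaw":0},{"grip":0.3,"dp":[0,0,0],"yaw":0},{"grip":0.3,"dp":[0,0,0],"yaw":0},{"grip":0.3,"dp":[0,0,0],"yaw":0}]' 40
python3 st.py
```

```text
time_s: 20.25
eef_pos: [0.471, 0.1183, 0.0514]
orientation: [-0.0, 0.991, 0.133, -0.0]
force: [1.3, -2.0, 4.8]
finger_gap: 0.0455
z-under mm 19.64825407312803 turn -1.3705912802399849 [0.471  0.1183 0.0514] [ 1.28 -1.99  4.77] [-0.367 -0.321  0.018] 0.04552274893511697
time_s: 21.08
eef_pos: [0.471, 0.1183, 0.0514]
orientation: [0.0, 0.992, 0.123, -0.0]
force: [1.8, -1.1, 4.7]
finger_gap: 0.0455
z-under mm 19.623067486315087 turn -1.3904790955223492 [0.471  0.1183 0.0514] [ 1.84 -1.13  4.69] [-0.42  -0.338  0.015] 0.045520672307006835
```

```bash
python3 -m inch '[{"grip":0.3,"dp":[0,0,0],"yaw":-0.01},{"grip":0.3,"dp":[0,0,0],"yaw":-0.01},{"grip":0.3,"dp":[0,0,0],"yaw":-0.01},{"grip":0.3,"dp":[0,0,0],"yaw":0},{"grip":0.3,"dp":[0,0,0],"yaw":0},{"grip":0.3,"dp":[0,0,0],"yaw":0},{"grip":0.3,"dp":[0,0,0],"yaw":0},{"grip":0.3,"dp":[0,0,0],"yaw":0},{"grip":0.3,"dp":[0,0,0],"yaw":0},{"grip":0.3,"dp":[0,0,0],"yaw":0}]' 40
python3 st.py
python3 -m inch '[{"grip":0.3,"dp":[0,0,0],"yaw":-0.01},{"grip":0.3,"dp":[0,0,0],"yaw":-0.01},{"grip":0.3,"dp":[0,0,0],"yaw":-0.01},{"grip":0.3,"dp":[0,0,0],"yaw":0},{"grip":0.3,"dp":[0,0,0],"yaw":0},{"grip":0.3,"dp":[0,0,0],"yaw":0},{"grip":0.3,"dp":[0,0,0],"yaw":0},{"grip":0.3,"dp":[0,0,0],"yaw":0},{"grip":0.3,"dp":[0,0,0],"yaw":0},{"grip":0.3,"dp":[0,0,0],"yaw":0}]' 40
python3 st.py
python3 - <<'E'
from h import *
d=grab('wrist'); cv2.imwrite('pics/w4.png',cv2.resize(d['frame'][200:400,220:420],(600,600))[:,:,::-1])
E
```

```text
time_s: 21.92
eef_pos: [0.4711, 0.1182, 0.0513]
orientation: [0.0, 0.994, 0.109, 0.0]
force: [3.0, -2.1, 3.6]
finger_gap: 0.0451
z-under mm 19.54513330034006 turn -1.4199821323034916 [0.4711 0.1182 0.0513] [ 2.99 -2.15  3.56] [-0.474 -0.46   0.102] 0.04511525606565599
time_s: 22.75
eef_pos: [0.4711, 0.1182, 0.0513]
orientation: [0.0, 0.996, 0.094, 0.0]
force: [4.4, -2.6, 1.5]
finger_gap: 0.0454
z-under mm 19.489595196786073 turn -1.4499630378205284 [0.4711 0.1182 0.0513] [ 4.42 -2.55  1.49] [-0.506 -0.748  0.153] 0.045429872542525764
```

View pics/w4.png

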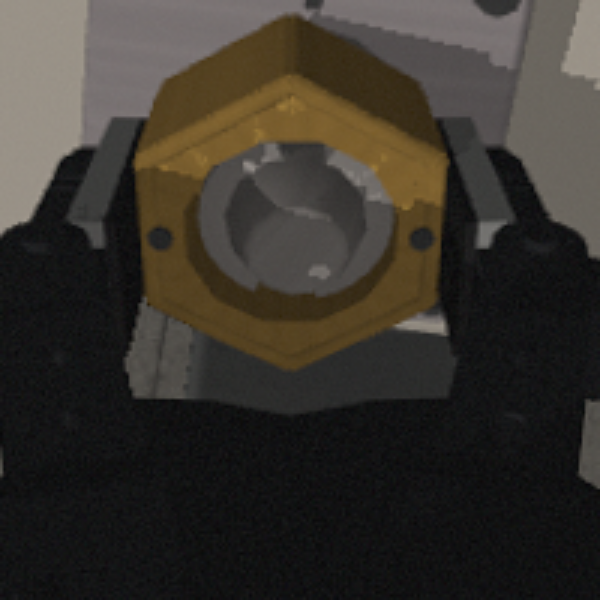

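The dots sit square in the pads, so the nut has not slipped. Twist reached 0.15 N·m with the nut pulling itself down, so it is tight with the underside at about 20 mm. The nut is good and goes in the round dish. Unscrewing.

```bash
python3 -m inch '[{"grip":0.3,"dp":[0,0,0],"yaw":0.075},{"grip":0.3,"dp":[0,0,0],"yaw":0.075},{"grip":0.3,"dp":[0,0,0.0004],"yaw":0.065},{"grip":0.3,"dp":[-0.0001,0,0.0004],"yaw":0.065},{"grip":0.3,"dp":[0,0.0001,0.0004],"yaw":0.065},{"grip":0.3,"dp":[-0.0001,0,0.0004],"yaw":0.065},{"grip":0.3,"dp":[0,0.0001,0.0004],"yaw":0.065},{"grip":0.3,"dp":[-0.0001,0,0.0004],"yaw":0.065},{"grip":0.3,"dp":[0,0.0001,0.0004],"yaw":0.065},{"grip":0.3,"dp":[-0.0001,0,0.0004],"yaw":0.065}]' 40
python3 st.py
python3 -m inch '[{"grip":0.3,"dp":[0,0,0.0004],"yaw":0.065},{"grip":0.3,"dp":[-0.0001,0,0.0004],"yaw":0.065},{"grip":0.3,"dp":[0,0.0001,0.0004],"yaw":0.065},{"grip":0.3,"dp":[-0.0001,0,0.0004],"yaw":0.065},{"grip":0.3,"dp":[0,0.0001,0.0004],"yaw":0.065},{"grip":0.3,"dp":[-0.0001,0,0.0004],"yaw":0.065},{"grip":0.3,"dp":[0,0.0001,0.0004],"yaw":0.065},{"grip":0.3,"dp":[-0.0001,0,0.0004],"yaw":0.065},{"grip":0.3,"dp":[0,0.0001,0.0004],"yaw":0.065},{"grip":0.3,"dp":[-0.0001,0,0.0004],"yaw":0.065}]' 40
python3 st.py
```

```text
time_s: 23.63
eef_pos: [0.4701, 0.1182, 0.0539]
orientation: [0.0, 0.909, 0.417, -0.001]
force: [4.5, -3.1, -0.9]
finger_gap: 0.0451
z-under mm 22.05234951154813 turn -0.7771488984153436 [0.4701 0.1182 0.0539] [ 4.54 -3.1  -0.87] [-0.581 -0.791 -0.023] 0.04511208206455488
time_s: 24.47
eef_pos: [0.4696, 0.1185, 0.0579]
orientation: [-0.0, 0.728, 0.686, -0.001]
force: [5.3, -3.9, -1.5]
finger_gap: 0.0451
z-under mm 26.058910658762485 turn -0.12709892222979313 [0.4696 0.1185 0.0579] [ 5.27 -3.93 -1.49] [-0.699 -0.881 -0.062] 0.04507734555458077
```

```bash
python3 -m inch '[{"grip":0.3,"dp":[0.0002,-0.0001,0.0003],"yaw":0.035},{"grip":0.3,"dp":[0.0002,0,0.0003],"yaw":0.035},{"grip":0.3,"dp":[0.0001,-0.0001,0.0002],"yaw":0.03},{"grip":0.3,"dp":[0,0,0.0005],"yaw":0},{"grip":0.3,"dp":[0,0,0.0005],"yaw":0},{"grip":0.3,"dp":[0,0,0.0005],"yaw":0},{"grip":0.3,"dp":[0,0,0.0005],"yaw":0},{"grip":0.3,"dp":[0,0,0],"yaw":0},{"grip":0.3,"dp":[0,0,0],"yaw":0},{"grip":0.3,"dp":[0,0,0],"yaw":0}]' 40
python3 st.py
```

```text
time_s: 25.3
eef_pos: [0.4698, 0.1188, 0.0611]
orientation: [-0.001, 0.694, 0.72, -0.001]
force: [1.6, -1.0, -1.6]
finger_gap: 0.0456
z-under mm 29.287556640611534 turn -0.03023952514322488 [0.4698 0.1188 0.0611] [ 1.65 -1.01 -1.6 ] [-0.214 -0.112 -0.048] 0.0455699877245941
```

It is free in the slots, at 29.3 mm with no load. Lifting off, and measuring the dish by mask in the first images.

```bash
python3 -m inch '[{"grip":0.3,"dp":[0,0,0.002],"yaw":0},{"grip":0.3,"dp":[0,0,0.002],"yaw":0},{"grip":0.3,"dp":[0,0,0.003],"yaw":0},{"grip":0.3,"dp":[0,0,0.004],"yaw":0},{"grip":0.3,"dp":[0,0,0.006],"yaw":0},{"grip":0.3,"dp":[0,0,0.008],"yaw":0},{"grip":0.3,"dp":[0,0,0.01],"yaw":0},{"grip":0.3,"dp":[0,0,0.01],"yaw":0},{"grip":0.3,"dp":[0,0,0.01],"yaw":0},{"grip":0.3,"dp":[0,0,0],"yaw":0}]' 40
python3 st.py
python3 - <<'E'
from h import *
import pickle
out=[]
for n,seed,thr in [('top.pkl',(281,177),120),('w1.pkl',(280,315),None),('scene.pkl',(273,250),None)]:
    d=pickle.load(open(n,'rb')); f=d['frame'].astype(int); u,v=seed
    ref=np.median(f[v-4:v+5,u-4:u+5].reshape(-1,3),0); m=(np.abs(f-ref).max(2)<35).astype(np.uint8)
    l=cv2.connectedComponents(m)[1]; m=(l==l[v,u]).astype(np.uint8)
    c=max(cv2.findContours(m,cv2.RETR_EXTERNAL,cv2.CHAIN_APPROX_NONE)[0],key=cv2.contourArea)[:,0]
    P=np.array([onz(d,a,b,.01)[:2] for a,b in c]); (x,y),r=cv2.minEnclosingCircle(P.astype(np.float32)); print(n,x,y,r,P.min(0),P.max(0))
E
```

```text
time_s: 26.13
eef_pos: [0.4727, 0.1192, 0.1195]
orientation: [0.001, 0.694, 0.72, 0.002]
force: [0.7, 1.0, -0.6]
finger_gap: 0.0451
z-under mm 87.74573765407185 turn -0.029986353515943136 [0.4727 0.1192 0.1195] [ 0.71  0.96 -0.62] [-0.002 -0.028 -0.003] 0.0451058665788425
top.pkl 0.6425792574882507 0.2681622803211212 0.052739039063453674 [0.59672141 0.21752431] [0.68961924 0.31861728]
w1.pkl 0.6420117616653442 0.27031636238098145 0.050256796181201935 [0.59239613 0.22010472] [0.68154957 0.31986159]
scene.pkl 0.6505553722381592 0.279215931892395 0.06000491976737976 [0.59317419 0.22305327] [0.68834197 0.32789376]
```

The dish centre is about (0.641,0.269): top and wrist views agree within 2 mm, and the scene mask merged with shadow, so I'm ignoring it. Carrying the nut over.

```bash
python3 -m inch '[{"grip":0.3,"dp":[0.021,0.019,0],"yaw":0},{"grip":0.3,"dp":[0.021,0.019,0],"yaw":0},{"grip":0.3,"dp":[0.021,0.019,0],"yaw":0},{"grip":0.3,"dp":[0.021,0.019,0],"yaw":0},{"grip":0.3,"dp":[0.021,0.019,0],"yaw":0},{"grip":0.3,"dp":[0.021,0.019,0],"yaw":0},{"grip":0.3,"dp":[0.021,0.019,0],"yaw":0},{"grip":0.3,"dp":[0.021,0.017,0],"yaw":0},{"grip":0.3,"dp":[0,0,0],"yaw":0},{"grip":0.3,"dp":[0,0,0],"yaw":0}]' 40
python3 -m inch '[{"grip":0.3,"dp":[0,0,-0.015],"yaw":0},{"grip":0.3,"dp":[0,0,-0.015],"yaw":0},{"grip":0.3,"dp":[0,0,-0.015],"yaw":0},{"grip":0.3,"dp":[0,0,-0.01],"yaw":0},{"grip":0.3,"dp":[0,0,-0.01],"yaw":0},{"grip":0.3,"dp":[0,0,-0.008],"yaw":0},{"grip":0.3,"dp":[0,0,-0.004],"yaw":0},{"grip":0.3,"dp":[0,0,0],"yaw":0},{"grip":0.3,"dp":[0,0,0],"yaw":0},{"grip":0.3,"dp":[0,0,0],"yaw":0}]' 40
python3 st.py
python3 - <<'E'
from h import *
d=grab('scene'); cv2.imwrite('pics/s2.png',cv2.resize(d['frame'][150:310,180:400],(660,480))[:,:,::-1])
E
```

```text
time_s: 26.97
eef_pos: [0.6393, 0.2696, 0.1159]
orientation: [-0.0, 0.694, 0.72, -0.0]
force: [0.3, -0.2, -1.5]
finger_gap: 0.0453
time_s: 27.8
eef_pos: [0.6394, 0.2691, 0.0403]
orientation: [0.0, 0.694, 0.72, 0.001]
force: [0.9, 0.6, -0.5]
finger_gap: 0.045
z-under mm 8.476879310993265 turn -0.029996809361974207 [0.6394 0.2691 0.0403] [ 0.88  0.6  -0.54] [ 0.01  -0.006  0.011] 0.04503922414558794
```

View pics/s2.png

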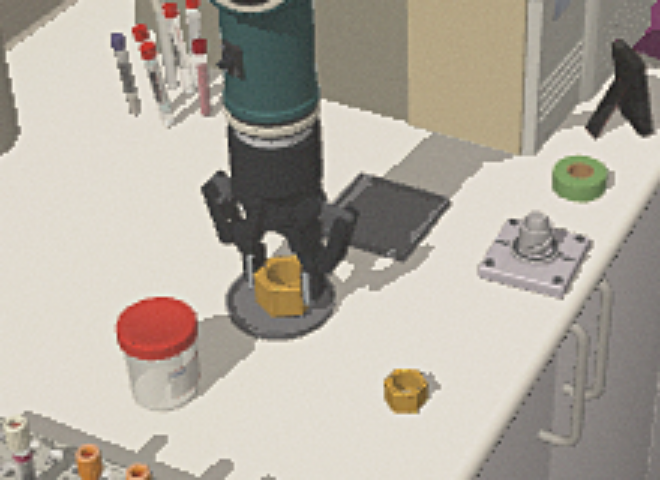

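The nut at (280,290) is centred over the dish, and the gauge and bystanders look undisturbed. Lowering the last 5 mm, opening a little, then retreating.

```bash
python3 -m inch '[{"grip":0.3,"dp":[0,0,-0.002],"yaw":0},{"grip":0.3,"dp":[0,0,-0.002],"yaw":0},{"grip":0.3,"dp":[0,0,-0.001],"yaw":0},{"grip":0.3,"dp":[0,0,-0.0005],"yaw":0},{"grip":0.3,"dp":[0,0,0],"yaw":0},{"grip":0.3,"dp":[0,0,0],"yaw":0},{"grip":0.55,"dp":[0,0,0],"yaw":0},{"grip":0.6,"dp":[0,0,0],"yaw":0},{"grip":0.68,"dp":[0,0,0],"yaw":0},{"grip":0.68,"dp":[0,0,0],"yaw":0}]' 40
python3 st.py
python3 -m inch '[{"grip":0.68,"dp":[0,0,0],"yaw":0},{"grip":0.68,"dp":[0,0,0],"yaw":0},{"grip":0.68,"dp":[0,0,0.005],"yaw":0},{"grip":0.68,"dp":[0,0,0.01],"yaw":0},{"grip":0.68,"dp":[0,0,0.015],"yaw":0},{"grip":0.68,"dp":[0,0,0.02],"yaw":0},{"grip":0.68,"dp":[0,0,0.02],"yaw":0},{"grip":0.68,"dp":[0,0,0.02],"yaw":0},{"grip":0.68,"dp":[0,-0.02,0.02],"yaw":0},{"grip":0.68,"dp":[0,-0.02,0.02],"yaw":0}]' 40
python3 -m inch '[{"grip":0.68,"dp":[0,-0.03,0.01],"yaw":0},{"grip":0.68,"dp":[0,-0.03,0],"yaw":0},{"grip":0.68,"dp":[0,-0.03,0],"yaw":0},{"grip":0.68,"dp":[0,0,0],"yaw":0},{"grip":0.68,"dp":[0,0,0],"yaw":0},{"grip":0.68,"dp":[0,0,0],"yaw":0},{"grip":0.68,"dp":[0,0,0],"yaw":0},{"grip":0.68,"dp":[0,0,0],"yaw":0},{"grip":0.68,"dp":[0,0,0],"yaw":0},{"grip":0.68,"dp":[0,0,0],"yaw":0}]' 40
python3 st.py
python3 - <<'E'
from h import *
d=grab('scene'); w=grab('wrist'); cv2.imwrite('pics/s3.png',np.hstack([cv2.resize(d['frame'][190:310,200:400],(500,300)),cv2.resize(rect(w,(.641,.269),.01,.06,.0004),(300,300))])[:,:,::-1])
im=rect(w,(.641,.269),.033,.05,.00025); h=cv2.cvtColor(im,cv2.COLOR_RGB2HSV); m=((h[...,0]>10)&(h[...,0]<30)&(h[...,1]>110)).astype(np.uint8)
c=max(cv2.findContours(m,cv2.RETR_EXTERNAL,cv2.CHAIN_APPROX_NONE)[0],key=cv2.contourArea); (u,v),r=cv2.minEnclosingCircle(c); print('nut',.691-v*.00025,.319-u*.00025,r*.00025)
E
```

```text
time_s: 28.68
eef_pos: [0.6385, 0.2687, 0.0335]
orientation: [-0.0, 0.694, 0.72, -0.0]
force: [-0.4, -0.2, -0.3]
finger_gap: 0.058
z-under mm 1.6868234037487744 turn -0.030019005432857293 [0.6385 0.2687 0.0335] [-0.38 -0.17 -0.33] [-0.038  0.019  0.003] 0.05799983259969791
time_s: 29.52
eef_pos: [0.6391, 0.2296, 0.1672]
orientation: [0.001, 0.693, 0.721, 0.001]
force: [0.2, 0.1, -0.1]
finger_gap: 0.0578
time_s: 30.35
eef_pos: [0.6385, 0.1397, 0.1737]
orientation: [-0.0, 0.693, 0.72, -0.0]
force: [-0.7, -0.5, -0.6]
finger_gap: 0.0579
z-under mm 141.90882934132966 turn -0.02881820187117045 [0.6385 0.1397 0.1737] [-0.65 -0.48 -0.56] [ 0.002 -0.012 -0.032] 0.057857169497864555
nut 0.6385 0.267875 0.027166467666625976
```

View pics/s3.png

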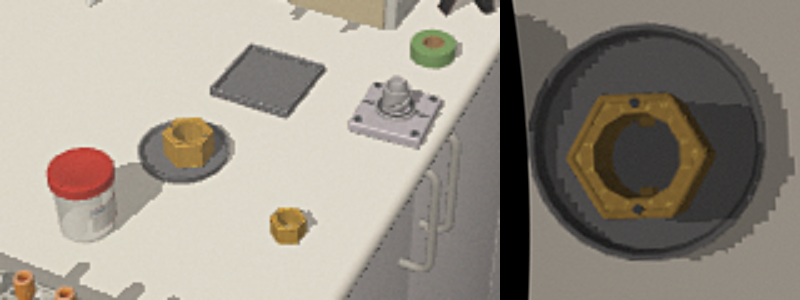

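The nut lies flat and released in the dish, at (640,155) in the right panel, within about 4 mm of the dish's centre. The gripper is clear, so I'm handing in.

```bash
python3 -c "
from rig import ticket; print(ticket.close_job())"
```

```text
the job is handed in; nothing more can be done
None
```

The nut turned fully home on the gauge, so I unscrewed it, lifted it off and laid it flat in the round dish. I handed the job in at about 30 s of the 69 s allowed; no verdict is reported.

- **Thread test:** The nut's lugs dropped into the slots without load. It passed the early-stop angle (0.77 rad) with no resistance. It came up tight at about 0.15 N·m, with its underside at about 20 mm, level with the boss.
- **Disagreement:** Tightness came at about 1.42–1.45 rad rather than the stated 1.35. I put this down to the play in the slots and the error in my starting angle. Side forces of up to about 7 N came from slight off-centring while turning.
- **Final checks:** The last pictures show the nut flat, released and within about 4 mm of the dish's centre, with the gripper well clear. The gauge, tray, cup, tape and the one small nut in the last picture look undisturbed. The other small nut and most of the timer were outside it. I judged these by eye and did not re-measure them.
- **Measurement set aside:** The dish position from the scene camera was about 14 mm off because its mask merged with a shadow. I used the top and wrist views, which agreed within about 2 mm.

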